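# Clamp the heat sink in its fixture with the toggle clamp

## Task

The finned heat sink lies loose in the clamping fixture. Without picking anything up, push it across the bed until its side lies flat against the side rail, then push the toggle clamp's handle over past its dead point until it locks and holds the heat sink tight in the corner of side rail and end fence. Leave the other things on the bench where they are.

Things in the scene. Friction and masses are not known exactly. Their poses are not given: they have to be found in the camera images.
- fixture: Dark steel bed, 138 x 248 mm, fixed; its top is 14 mm above the bench. Frame: x across the bed to the side rail (away from the robot), y along the clamp's plunger to the end fence (to the left), z up, yaw within 0.3 rad; bed spans x -87..51, y -172..76 mm. Clamp body (top at z 45): |x| < 23, y -152..-38. The heat sink, seated against both rails, has its centre at x 0, y 22.5
- side_rail (a point): Middle of the upper inner edge of the side rail, a ground steel bar 14 mm thick standing 20 mm above the bed; its inner face is the plane fixture x = 30 mm, y -1..39
- end_fence (a point): Middle of the upper inner edge of the end fence, a like bar across the bed's left end; its inner face is the plane fixture y = 45 mm, x -67..27
- heatsink: Finned aluminium heat sink, loose on the bed, fins up: 60 mm (its y, across the fins) x 45 mm (its x, along the fins) x 28 mm high, 0.10 to 0.20 kg. Origin at the centre of its underside; its fins run along the fixture's y within 0.12 rad, so its y lies along the fixture's -x. It starts 18 to 40 mm short of the side rail and 5 to 9 mm from the end fence; slides easily (1 to 2 N)
- clamp_handle (a joint): Hinge of the clamp's handle, rad. 0 = locked on its stop (below 0.06 counts), 0.20 = dead point, grows as it opens; starts at 1.40 to 1.65 and stays put while slack. From about 0.6 the tip presses on the heat sink and the handle resists with up to 0.8 Nm (6 to 8 N at the grip) until the dead point, then snaps to 0 by itself; let go sooner, it springs back
- clamp_pivot (a point): Axis of the handle's hinge (along the fixture's x) on the fixture: fixture x 0, y -131 mm, 32 mm above the bench
- clamp_grip (a point): Point on the axis of the black grip (round bar, 22 mm thick, 70 mm long), 16 mm short of its end. Seen in the fixture's y-z plane it lies 112 mm from the pivot at elevation 0.469 rad + joint value above +y, and the grip's axis has elevation 0.197 rad + joint value. It stands up or leans away from the work at the start and closes over the top, towards the heat sink and down
- clamp_tip: Black rubber tip of the plunger, 18 mm across, axis 32 mm above the bench at fixture x = 0, driven along +y by the handle; face at y = -22 to -16 mm at the start. Presses on the heat sink's fin ends with some 60 N when locked, and slides it the last millimetres to the end fence as it closes
- driver: Bystander: small screwdriver with a blue handle, 123 mm long, 12 mm thick, lying beside the fixture on the robot's side; origin at the centre of its underside
- hexkey: Bystander: L-shaped hex key with a red sleeve, 106 x 35 x 9 mm, lying beyond the fixture; origin at the centre of its underside
- tin: Bystander: small round tin, 27 mm across, 18 mm high, standing beyond the side rail; origin at the centre of its underside
- module: Bystander: bare green circuit board with a shield can, 70 x 50 x 12 mm, left of the fixture; origin at the centre of its underside
- tape: Bystander: roll of tape, 70 mm across, 18 mm high, at the right front of the bench; origin at the centre of its underside
- cup: Bystander: plain steel cup, 58 mm across, 63 mm high, left behind the fixture; origin at the centre of its underside
- pen: Bystander: marker pen, 125 mm long, 13 mm thick, at the left front edge; origin at the centre of its underside
Mind the look-alikes: they are no part of the job. What is shaped like the heatsink but brown or turquoise is not meant.

How it is judged:
By the outcome, as a careful person would: the job done as asked, in the order asked, and still so for the second after the job is handed in, with the robot touching nothing.
It also fails if it takes over 51 s, if anything falls off the work surface, if the arm or the gripper's body presses on something with over 40 N, if the wrist force passes 120 N, or if a joint passes its speed limit or range.

## Robot

A 7-joint arm with a two-finger parallel gripper is mounted at the origin on a cart in front of the work surface, level with it; the furniture and walls round the work are solid. World frame = base frame: x ahead of the robot, y to its left, z up, the work surface at z = 0. Lengths are in m, angles in rad, forces in N, time in s.
With the tool pointing down it reaches from about 0.35 to 0.9 m from the base axis. Payload 19.9 kg.
Tool frame: the origin (TCP) lies at the very end of the fingers, on their centre line; the grasp point (between the pads) lies 19 mm behind it (tcp_to_grasp is the distance from the TCP to the grasp point, in m); z points along the fingers, y is the line along which they close (so a half turn about z gives the same grasp; the last joint's range is limited). The gripper opens to 85 mm and grips with 20 to 120 N. Pads are 22 mm wide; open, the fingers measure 114 mm over their backs; the gripper's body (76 mm by 85 mm) begins 54 mm behind the grasp point. The pads swing forward as they close: fully open they stand 13 mm farther back than shut.
Start: joints at [1.109, 0.417, -0.01, 1.614, 0.005, 1.111, -0.053], TCP at [0.255, -0.571, 0.231] pointing down, gripper open.
Joint ranges: [-2.81, 2.81], [-0.39, 2.02], [-1.27, 1.25], [0.06, 2.57], [-1.19, 4.33], [0.19, 2], [-2.82, 2.82]. Speed limits (rad/s): [1.89, 1.89, 2.39, 2.39, 3.01, 3.01, 3.01].

## Interface

Orientations are given as a unit quaternion [w, x, y, z].
In Python, from workcell import * gives the robot as it stands.
- The arm moves only by the tool send_rows, never from a script. Its argument "moves" is a list of rows, each a list of 6 numbers: the shift along the tool's x, y, z in a scale on which 1.0 is 500 mm, then the turn, a rotation vector about the tool's x, y, z in a scale on which 1.0 is 45 degrees. In form: [[tx, ty, tz, wx, wy, wz], ...]. A call has 1 to 10 rows; each row is the pose to reach, as a shift and turn from the pose commanded when the call began, along the tool's axes at that moment; what a row does not reach only later rows make up. A row lasts 1/8 s, in which the tool goes at most 62.5 mm and 10.7 degrees, less where a joint would pass 70% of its speed; a pose out of reach is approached as far as the arm can. A call with a gripper value outside its range is refused whole. "claw" is the finger opening in mm, from 0 to 85.4, set as the call begins (left out, the last holds). The fingers move at their own pace and stop on an object; the grip force is fixed at half the most. Time passes only in rows, so rows that repeat a pose let the fingers close. It gives the time, the measured TCP pose, the force, the opening and the grip force at its end, in the units of the state.
- sense(): the state, without advancing time (a new reading comes with each control period).
- get_image(name): name is "scene" or "top"; returns a dict with "frame" (400x640x3 uint8, red, green, blue), "mtx" (3x3 intrinsics, pixels), "R" (3x3) and "t" (3): a world point X has camera coordinates R X + t. Camera axes: x right, y down, z forward; pixel columns grow to the right and rows downward; lengths in m; the calibration is good to about 2 mm. A picture is of the moment at which its call begins. There is no depth.
- sign_off(): hands the job in; it is judged then, once.
The state is a dict: "time_s": time; "joints": joint angles; "joint_velocities": joint speeds; "tau": joint torques, N m; "tcp_pos": TCP position; "orientation": TCP orientation; "contact_force": force on the tool from outside, world axes, zero at the start; "moment": the same for the moment, N m; "opening": finger opening in m; "finger_force": force on a finger pad.
Only numpy, scipy, OpenCV 4.12 (cv2) and the standard library are available. Lean on these libraries where they do the work, as an engineer would, in place of code of your own. Each camera call takes 0.05 s, during which the arm holds its last target. There are 200 camera calls.

## Working session

There is one attempt and no reset: what is moved stays moved. The work goes in short steps, Python scripts to look and compute and a tool call to move; the robot and the scene stay as the last step left them, time stands still between calls to the robot, and variables do not carry over. Pictures are saved under pics/ and viewed, at most 10 in all, crops included, and the job is handed in when it is done.

Besides the shell and the picture viewer there is one more tool, called after ">>>" as name([rows], argument=value, ...), one row to a line, values as JSON. send_rows: Moves the arm, as the interface text tells. Its arguments: {"type":"object","properties":{"moves":{"type":"array","items":{"type":"array","items":{"type":"number"}}},"claw":{"type":"number"}},"required":["moves"]}

```bash
mkdir -p pics; ls
python3 - <<'E'
from workcell import *
import cv2
s=sense();print(s)
for n in("scene","top"):
    g=get_image(n);cv2.imwrite(f"pics/{n}0.png",g["frame"][:,:,::-1]);print(n,g["mtx"],g["R"],g["t"])
E
```

```text
pics
{'time_s': 0.0, 'joints': array([ 1.10949021,  0.41793466, -0.01028007,  1.6141764 ,  0.00468524,
        1.11072188, -0.05300415]), 'joint_velocities': array([-0.0007572 , -0.00226739,  0.00046056, -0.00139847, -0.00057144,
       -0.00217644,  0.00041491]), 'tau': array([ 1.36289396e-03, -8.64438629e+01,  6.79708980e-01, -4.34902275e+01,
        1.91991054e-02,  7.44802383e-03,  7.25355818e-06]), 'tcp_pos': array([ 0.25457645, -0.57041497,  0.23068398]), 'orientation': array([-5.84267647e-04,  9.78053377e-01,  2.08353598e-01, -1.69243264e-04]), 'contact_force': array([-0.92490919,  0.01209776, -0.33543238]), 'moment': array([ 0.00214075, -0.01395414,  0.01430729]), 'finger_force': 0.0, 'opening': 0.08528383992189498}
scene [[452.98542869   0.         316.62372837]
 [  0.         452.98542869 201.80409385]
 [  0.           0.           1.        ]] [[-0.74603724 -0.66588798 -0.00465109]
 [-0.40755973  0.4621168  -0.78761864]
 [ 0.52661513 -0.58569724 -0.61614547]] [0.41213534 0.33087947 1.164759  ]
top [[408.06823033   0.         322.00052809]
 [  0.         408.06823033 199.91480544]
 [  0.           0.           1.        ]] [[ 0.02520362 -0.99934899 -0.02581436]
 [-0.98584582 -0.02056506 -0.16638839]
 [ 0.1657492   0.02964257 -0.98572234]] [-0.02059318  0.54197703  1.0053761 ]
```

View pics/top0.png

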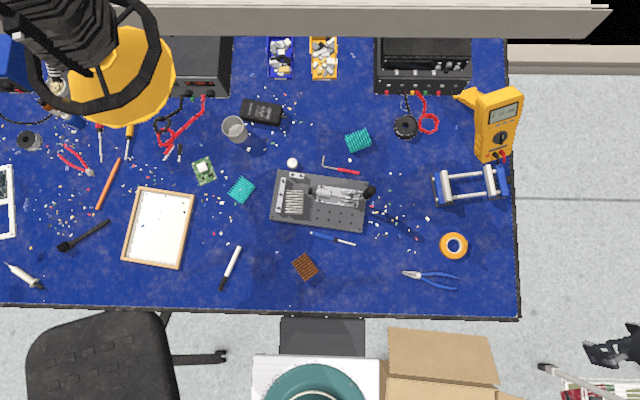

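View pics/scene0.png

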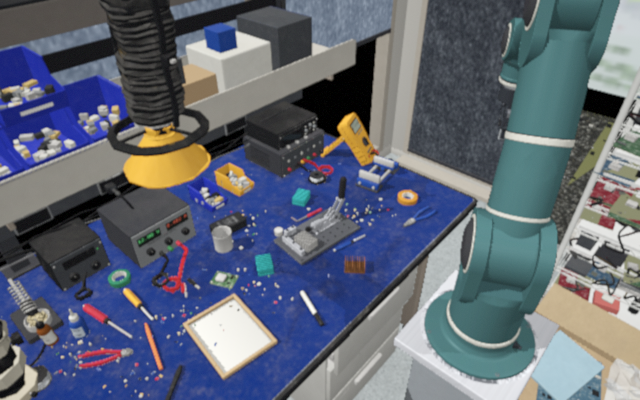

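The top view shows the fixture around px (270–375, 170–232), with the heat sink at about (294,203) and the handle's black grip at about (370,192). In the scene view the fixture is near (317,236) and the grip near (342,188). I'll enlarge the fixture in both.

Run:
```python
import cv2,numpy as np
a=cv2.imread("pics/top0.png")[160:245,260:385];b=cv2.imread("pics/scene0.png")[170:270,265:375]
a=cv2.resize(a,None,fx=6,fy=6,interpolation=cv2.INTER_CUBIC);b=cv2.resize(b,None,fx=6,fy=6,interpolation=cv2.INTER_CUBIC)
cv2.imwrite("pics/topc.png",a);cv2.imwrite("pics/scenec.png",b)
```

```text
(no output)
```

View pics/topc.png

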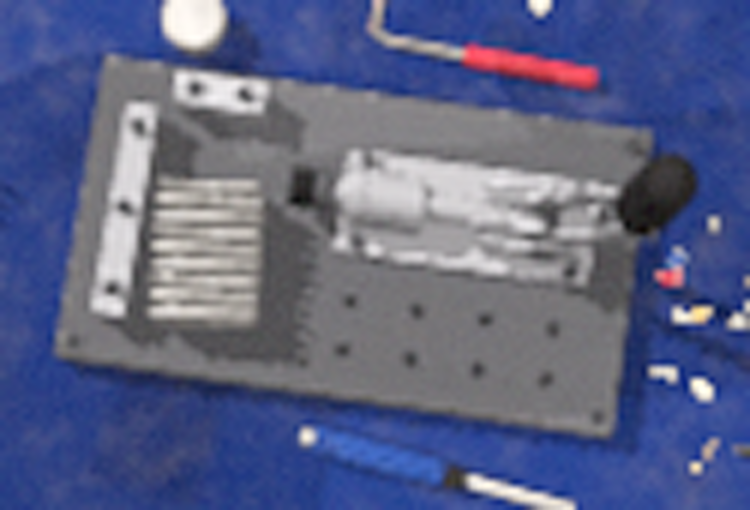

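View pics/scenec.png

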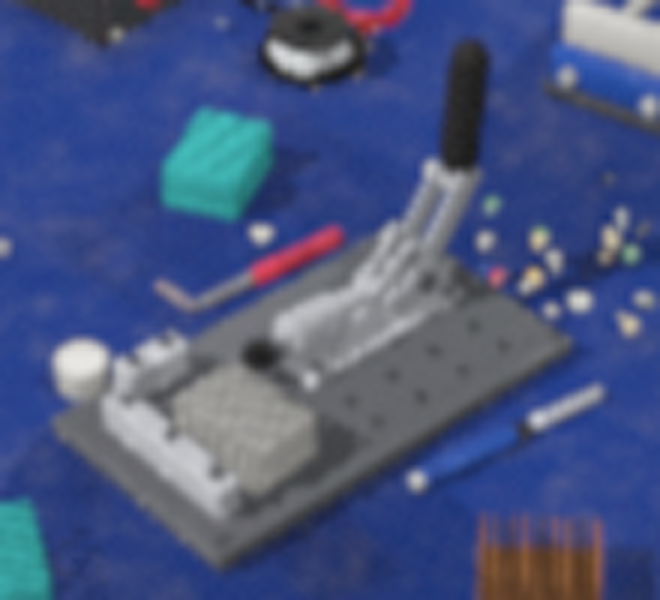

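```bash
cat > h.py <<'E'
import numpy as np,cv2
from workcell import *
def ray(g,p):
    d=g["R"].T@np.linalg.solve(g["mtx"],[*p,1.]);return -g["R"].T@g["t"],d
def onz(g,p,z):
    c,d=ray(g,p);return c+d*(z-c[2])/d[2]
def onplane(g,p,q,n):
    c,d=ray(g,p);return c+d*((q-c)@n)/(d@n)
def crop(p,x0,y0,k=6):return ((p[0]+.5)/k-.5+x0,(p[1]+.5)/k-.5+y0)
def rigid(F,W):
    F=np.array(F,float);W=np.array(W)[:,:2];a=F-F.mean(0);b=W-W.mean(0)
    th=np.arctan2((a[:,0]*b[:,1]-a[:,1]*b[:,0]).sum(),(a*b).sum())
    R=np.array([[np.cos(th),-np.sin(th)],[np.sin(th),np.cos(th)]]);o=W.mean(0)-R@F.mean(0)
    return th,R,o,(W-(F@R.T+o))
E
cat > m.py <<'E'
from h import *
T=get_image("top");S=get_image("scene")
# fixture
tc=[(110,55),(650,130),(612,435),(58,355)];F=np.array([[51,76],[51,-172],[-87,-172],[-87,76]])/1e3
W=[onz(T,crop(p,260,160),.014) for p in tc]
th,R,o,r=rigid(F,W);print("top yaw,o",th,o*1e3,"res",(r*1e3).round(1).tolist())
sc=[(570,345),(220,565),(58,425)];W2=[onz(S,crop(p,265,170),.014) for p in sc]
th2,R2,o2,r2=rigid(F[[2,3,0]],W2);print("scene yaw,o",th2,o2*1e3,"res",(r2*1e3).round(1).tolist())
inv=lambda w:(R.T@(w[:2]-o)*1e3).round(1)
for n,p,z in [("sr",(178,98),34),("sr",(265,112),34),("ef",(157,103),34),("ef",(122,318),34)]+[("hs",p,42) for p in((158,180),(262,180),(258,325),(150,320))]:
    print(n,inv(onz(T,crop(p,260,160),z/1e3)))
print("hs scene far top corners",[inv(onz(S,crop(p,265,170),.042)) for p in((235,360),(320,415),(250,460),(172,395))])
n=np.array([*R[:,0],0]);q=np.array([*o,0])
for nm,g,p,x0,y0 in [("S end",S,(470,45),265,170),("S base",S,(460,165),265,170),("T blob",T,(657,195),260,160)]:
    w=onplane(g,crop(p,x0,y0),q,n);print(nm,inv(w),w[2]*1e3)
E
python3 m.py
```

```text
top yaw,o -0.12112952453386637 [571.04256912  46.40670632] res [[-0.7, -1.9], [-0.4, 2.2], [0.7, 1.2], [0.4, -1.5]]
scene yaw,o -0.11590179284586496 [567.341006    51.06779752] res [[1.4, 2.1], [1.7, -0.3], [-3.1, -1.8]]
sr [31.1 37.7]
sr [30.2 -1.1]
ef [27.6 46.5]
ef [-68.6  46.3]
hs [-7.8 39.4]
hs [-1.4 -5.2]
hs [-64.2 -13.2]
hs [-68.6  33. ]
hs scene far top corners [array([-3.3, -3.5]), array([-64.1,  -8.7]), array([-65.7,  39.1]), array([-2.6, 37.9])]
S end [  -0.  -170.9] 161.86770184893984
S base [  -0.  -166.7] 84.64633213001838
T blob [   0.  -169.8] 122.6578456479307
```

```bash
cat >> h.py <<'E'
from scipy.spatial.transform import Rotation as Ro
TH=-.12;O=np.array([.570,.048]);RF=np.array([[np.cos(TH),-np.sin(TH)],[np.sin(TH),np.cos(TH)]])
def delta(fx,fy,z):
    """shift/turn in tool axes from the measured pose to fixture mm (fx,fy,z), tool x along fixture x, pointing down"""
    s=sense();q=s["orientation"];r=Ro.from_quat([q[1],q[2],q[3],q[0]])
    w=np.array([*(O+RF@np.array([fx,fy])/1e3),z/1e3])
    G=Ro.from_matrix(np.array([[RF[0,0],-RF[0,1],0],[RF[1,0],-RF[1,1],0],[0,0,-1]]))
    return np.r_[r.inv().apply(w-s["tcp_pos"])*1e3,(r.inv()*G).as_rotvec(degrees=True)].round(1)
def here():
    s=sense();f=RF.T@(s["tcp_pos"][:2]-O)*1e3;return s["time_s"],f.round(1),(s["tcp_pos"][2]*1e3).round(1),(RF.T@s["contact_force"][:2]).round(1),s["contact_force"][2].round(1)
E
python3 -c "
from h import *
print(here(),delta(-92,14,120),delta(-92,14,20))"
```

```text
(0.2, array([-239.1, -651.8]), np.float64(230.9), array([-0.4,  0. ]), np.float64(0.1)) [ 468.4 -495.5  111.2   -0.     0.    30.9] [ 468.4 -495.4  211.2   -0.     0.    30.9]
```

Units first: shifts go in shares of 500 mm and turns go in shares of 45 degrees. So -423 mm is -0.846, 120 mm is 0.24, 30 degrees is 0.6667.

>>> send_rows([
  [0.08,-0.084,0.01,0,0,0.0667],
  [0.16,-0.17,0.03,0,0,0.1333],
  [0.24,-0.254,0.05,0,0,0.2],
  [0.32,-0.34,0.07,0,0,0.2667],
  [0.4,-0.424,0.09,0,0,0.3333],
  [0.48,-0.508,0.11,0,0,0.4],
  [0.56,-0.592,0.13,0,0,0.4667],
  [0.64,-0.676,0.15,0,0,0.5333],
  [0.72,-0.762,0.17,0,0,0.6],
  [0.8,-0.846,0.19,0,0,0.6667],
], claw=15)

```text
time_s: 1.45
tcp_pos: [0.448, -0.0196, 0.1362]
orientation: [-0.0, 0.999, -0.053, 0.0]
contact_force: [1.6, -2.1, -0.3]
opening: 0.0147
finger_force: 0.0
```

```bash
python3 -c "
from h import *
print(here(),delta(-92,14,100),sense()['opening'],sense()['joints'])"
```

```text
(1.45, array([-113. ,  -81.7]), np.float64(136.2), array([ 1.9, -1.9]), np.float64(-0.3)) [ 22.4 -95.4  36.2  -0.   -0.    0.8] 0.014652073418350765 [ 0.24918515  0.24753114 -0.30739786  2.1171845   0.10458703  0.79027266
 -1.79962413]
```

Converted, -90 mm is -0.18, -48 mm is -0.096, 0.8 degrees is 0.0178.

>>> send_rows([
  [0.022,-0.096,0.036,0,0,0.0178],
  [0.04,-0.18,0.072,0,0,0.0178],
  [0.04,-0.18,0.072,0,0,0.0178],
  [0.04,-0.18,0.072,0,0,0.0178],
])

```text
time_s: 1.95
tcp_pos: [0.4766, 0.0656, 0.1002]
orientation: [0.0, 0.998, -0.059, -0.0]
contact_force: [-0.7, -0.8, -0.2]
opening: 0.0146
finger_force: 0.0
```

```bash
python3 -c "
from h import *
print(here(),delta(-92,14,20))
import cv2
a=get_image('top')['frame'][150:250,240:390,::-1];b=get_image('scene')['frame'][170:270,255:405,::-1]
cv2.imwrite('pics/pre.png',cv2.resize(np.vstack([a,b]),None,fx=3,fy=3,interpolation=cv2.INTER_CUBIC))"
```

```text
(1.95, array([-94.8,   6.3]), np.float64(100.2), array([-0.6, -0.9]), np.float64(-0.2)) [ 2.9 -7.7 80.2  0.   0.   0.1]
```

View pics/pre.png

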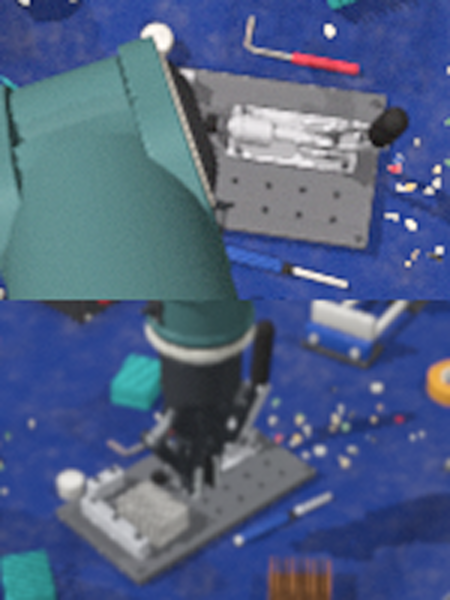

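The arm hides the sink in the top half. In the scene half the fingers hang at about (205,485), in front of the sink at (150,505). That fits the plan, so I'll descend and push.

>>> send_rows([
  [0.006,-0.014,0.08,0,0,0],
  [0.006,-0.014,0.14,0,0,0],
  [0.006,-0.014,0.16,0,0,0],
  [0.006,-0.014,0.16,0,0,0],
])

```text
time_s: 2.55
tcp_pos: [0.4806, 0.0722, 0.0206]
orientation: [0.0, 0.998, -0.059, -0.0]
contact_force: [0.1, 0.7, 0.5]
opening: 0.0148
finger_force: 0.0
```

Converted, 40 mm is 0.08, 36 mm is 0.072.

>>> send_rows([
  [0.01,0,0,0,0,0],
  [0.02,0,0,0,0,0],
  [0.03,0,0,0,0,0],
  [0.04,0,0,0,0,0],
  [0.048,0,0,0,0,0],
  [0.056,0,0,0,0,0],
  [0.064,0,0,0,0,0],
  [0.072,0,0,0,0,0],
  [0.08,0,0,0,0,0],
  [0.08,0,0,0,0,0],
])

```text
time_s: 3.8
tcp_pos: [0.5207, 0.0679, 0.0203]
orientation: [-0.0, 0.998, -0.059, 0.0]
contact_force: [0.3, 0.8, -0.0]
opening: 0.0153
finger_force: 0.0
```

```bash
python3 -c "
from h import *
print(here(),delta(-41,14,20))
import cv2
b=get_image('scene')['frame'][200:275,265:365,::-1]
cv2.imwrite('pics/mid.png',cv2.resize(b,None,fx=6,fy=6,interpolation=cv2.INTER_CUBIC))"
```

```text
(3.8, array([-51.4,  13.9]), np.float64(20.3), array([0.2, 0.8]), np.float64(-0.0)) [10.4 -0.1  0.3 -0.  -0.   0.1]
```

View pics/mid.png

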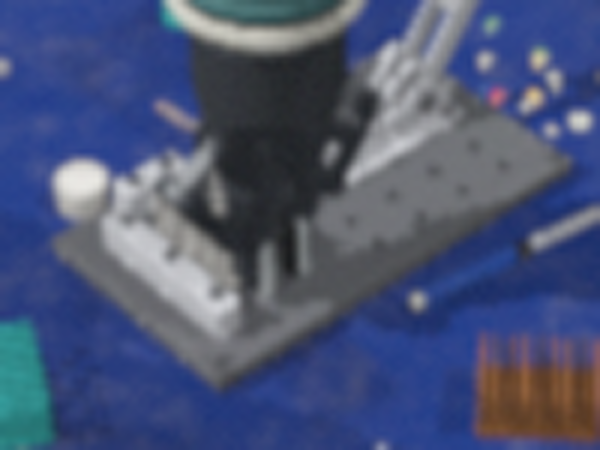

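The fingers, at about (270–300, 255), are at the near side of the sink, with force close to 0. I'll push on until the rail stops it.

Converted, 8 mm is 0.016, 6 mm is 0.012.

>>> send_rows([
  [0.004,0,0,0,0,0],
  [0.008,0,0,0,0,0],
  [0.012,0,0,0,0,0],
  [0.016,0,0,0,0,0],
  [0.016,0,0,0,0,0],
])

```text
time_s: 4.47
tcp_pos: [0.5285, 0.067, 0.0203]
orientation: [-0.0, 0.998, -0.059, 0.0]
contact_force: [0.4, -0.8, 0.2]
opening: 0.0149
finger_force: 0.0
```

Converted, 2 mm is 0.004, 1 mm is 0.002.

>>> send_rows([
  [0.002,0,0,0,0,0],
  [0.004,0,0,0,0,0],
  [0.004,0,0,0,0,0],
])

```text
time_s: 4.85
tcp_pos: [0.5304, 0.0668, 0.0203]
orientation: [-0.0, 0.998, -0.059, 0.0]
contact_force: [0.1, 0.1, 0.8]
opening: 0.0151
finger_force: 0.0
```

>>> send_rows([
  [0.002,0,0,0,0,0],
  [0.004,0,0,0,0,0],
  [0.004,0,0,0,0,0],
])

```text
time_s: 5.22
tcp_pos: [0.5324, 0.0665, 0.0203]
orientation: [-0.0, 0.998, -0.059, 0.0]
contact_force: [-1.0, 0.1, -0.1]
opening: 0.0148
finger_force: 0.0
```

Converted, 2 mm is 0.004, 1 mm is 0.002.

>>> send_rows([
  [0.002,0,0,0,0,0],
  [0.004,0,0,0,0,0],
  [0.004,0,0,0,0,0],
])

```text
time_s: 5.6
tcp_pos: [0.5343, 0.0663, 0.0203]
orientation: [-0.0, 0.998, -0.059, 0.0]
contact_force: [0.8, 0.7, -0.3]
opening: 0.015
finger_force: 0.0
```

Converted, 2 mm is 0.004, 1 mm is 0.002.

>>> send_rows([
  [0.002,0,0,0,0,0],
  [0.004,0,0,0,0,0],
  [0.004,0,0,0,0,0],
])

```text
time_s: 5.98
tcp_pos: [0.5344, 0.0663, 0.02]
orientation: [0.0, 0.998, -0.059, -0.002]
contact_force: [-12.6, 1.3, 10.9]
opening: 0.0153
finger_force: 6.6
```

Firm stop against the rail (12.6 N). I'll back off, raise and look.

Converted, 250 mm is 0.5, 200 mm is 0.4.

>>> send_rows([
  [0,0,0,0,0,0],
  [-0.012,0,0,0,0,0],
  [-0.04,0,0,0,0,0],
  [-0.072,0,-0.02,0,0,0],
  [-0.12,0.04,-0.12,0,0,0],
  [-0.18,0.16,-0.24,0,0,0],
  [-0.18,0.28,-0.3,0,0,0],
  [-0.18,0.4,-0.32,0,0,0],
  [-0.18,0.5,-0.32,0,0,0],
], claw=15)

```text
time_s: 7.1
tcp_pos: [0.4184, -0.1598, 0.1809]
orientation: [0.001, 0.998, -0.059, 0.001]
contact_force: [1.3, -0.4, 0.1]
opening: 0.0149
finger_force: 0.0
```

```bash
python3 -c "
from h import *
print(here())
import cv2
a=get_image('top')['frame'][165:240,260:390,::-1];b=get_image('scene')['frame'][200:275,260:390,::-1]
cv2.imwrite('pics/rail.png',cv2.resize(np.hstack([a[:,:100],b[:,:110]]) if 0 else np.vstack([a,b]),None,fx=4,fy=4,interpolation=cv2.INTER_CUBIC))"
```

```text
(7.1, array([-125.6, -224.4]), np.float64(180.9), array([ 1.3, -0.3]), np.float64(0.1))
```

View pics/rail.png

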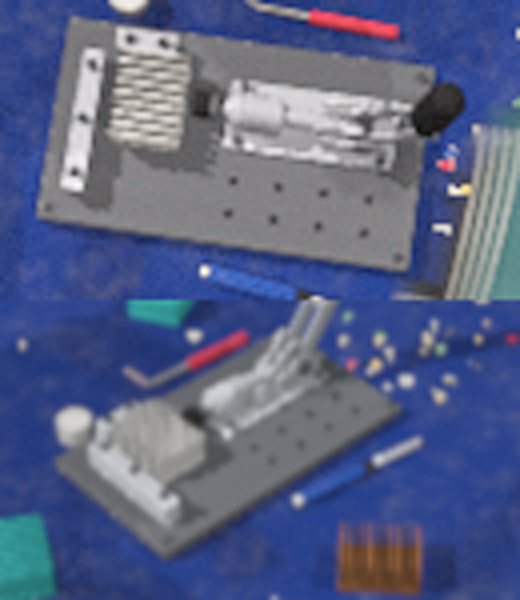

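The top view shows the sink's far side flush along the side rail, at about (110–190, 50), with a small gap left to the fence. Nothing else has moved. Next I place the closed fingers behind the grip.

```bash
python3 -c "
from h import *
print(here(),delta(0,-222,128))"
```

```text
(7.2, array([-126.1, -228.4]), np.float64(180.2), array([0.1, 0.9]), np.float64(0.2)) [ 1.259e+02 -7.200e+00  5.240e+01  1.000e-01 -1.000e-01 -3.000e-01]
```

Converted, 126 mm is 0.252, 90 mm is 0.18.

>>> send_rows([
  [0,-0.008,0.04,0,0,0],
  [0.06,-0.014,0.104,0,0,0],
  [0.12,-0.014,0.104,0,0,0],
  [0.18,-0.014,0.104,0,0,0],
  [0.252,-0.014,0.104,0,0,0],
  [0.252,-0.014,0.104,0,0,0],
], claw=0)

```text
time_s: 7.95
tcp_pos: [0.5464, -0.1652, 0.1271]
orientation: [-0.0, 0.998, -0.058, 0.0]
contact_force: [-0.4, 1.0, -0.0]
opening: 0.0
finger_force: 0.0
```

```bash
python3 -c "
from h import *
print(here(),delta(0,-222,128),sense()['opening'])
w=14.5
P=lambda q,w=w:(lambda e,f:(-131+112*np.cos(e)-11*np.sin(f)-w,32+112*np.sin(e)+11*np.cos(f)))(.469+q,.197+q)
for q in np.arange(1.5,-.01,-.1):print(round(q,1),np.round(P(q),1))"
```

```text
(7.95, array([   2.1, -214.5]), np.float64(127.1), array([-0.5,  0.9]), np.float64(-0.0)) [-2.1  7.5 -0.9 -0.  -0.   0.2] 3.696428882020424e-05
1.5 [-199.8  133.9]
1.4 [-189.4  138.8]
1.3 [-178.5  142.6]
1.2 [-167.3  145.4]
1.1 [-155.9  147. ]
1.0 [-144.4  147.4]
0.9 [-132.8  146.7]
0.8 [-121.4  144.9]
0.7 [-110.3  141.9]
0.6 [-99.5 137.9]
0.5 [-89.2 132.8]
0.4 [-79.4 126.6]
0.3 [-70.3 119.6]
0.2 [-61.9 111.6]
0.1 [-54.4 102.9]
-0.0 [-47.7  93.4]
```

Converted, -104 mm is -0.208, -93 mm is -0.186.

>>> send_rows([
  [-0.004,-0.024,-0.01,0,0,0],
  [-0.004,-0.048,-0.022,0,0,0],
  [-0.004,-0.072,-0.03,0,0,0],
  [-0.004,-0.094,-0.036,0,0,0],
  [-0.004,-0.116,-0.04,0,0,0],
  [-0.004,-0.14,-0.04,0,0,0],
  [-0.004,-0.164,-0.04,0,0,0],
  [-0.004,-0.186,-0.036,0,0,0],
  [-0.004,-0.208,-0.03,0,0,0],
  [-0.004,-0.208,-0.03,0,0,0],
])

```text
time_s: 9.2
tcp_pos: [0.5553, -0.0615, 0.1415]
orientation: [-0.0, 0.998, -0.058, -0.0]
contact_force: [-0.2, -0.7, 0.2]
opening: 0.0003
finger_force: 0.0
```

```bash
python3 -c "
from h import *
print(here(),delta(0,-110.3,141.9))
import cv2
b=get_image('scene')['frame'][150:275,260:390,::-1]
cv2.imwrite('pics/han.png',cv2.resize(b,None,fx=4,fy=4,interpolation=cv2.INTER_CUBIC))"
```

```text
(9.2, array([  -1.5, -110.5]), np.float64(141.5), array([-0.1, -0.7]), np.float64(0.2)) [ 1.5 -0.2 -0.4 -0.   0.   0.2]
```

View pics/han.png

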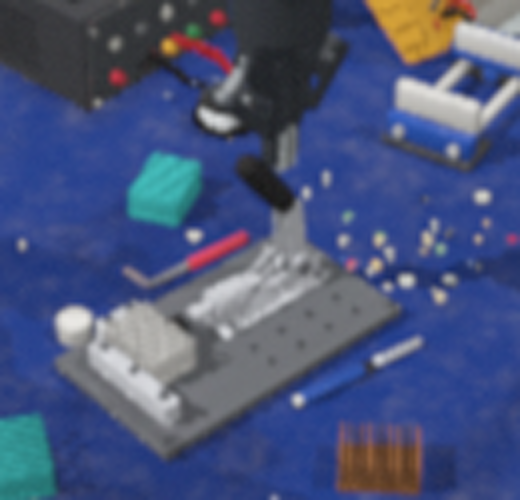

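The handle is leaning over at about (265,180), pushed from behind by the fingers. I'll continue along the arc.

Converted, -31 mm is -0.062, -26 mm is -0.052.

>>> send_rows([
  [0.002,-0.012,0.004,0,0,0],
  [0.002,-0.022,0.008,0,0,0],
  [0.002,-0.032,0.012,0,0,0],
  [0.002,-0.042,0.018,0,0,0],
  [0.002,-0.052,0.024,0,0,0],
  [0.002,-0.062,0.03,0,0,0],
  [0.002,-0.062,0.03,0,0,0],
])

```text
time_s: 10.12
tcp_pos: [0.5603, -0.0312, 0.127]
orientation: [-0.0, 0.998, -0.058, 0.0]
contact_force: [0.1, 0.3, 5.1]
opening: 0.0002
finger_force: 1.8
```

Converted, -17 mm is -0.034, 15 mm is 0.03.

>>> send_rows([
  [0,-0.01,0.006,0,0,0],
  [0,-0.018,0.014,0,0,0],
  [0,-0.026,0.022,0,0,0],
  [0,-0.034,0.03,0,0,0],
  [0,-0.034,0.03,0,0,0],
])

```text
time_s: 10.75
tcp_pos: [0.5618, -0.0147, 0.1115]
orientation: [-0.0, 0.998, -0.059, -0.0]
contact_force: [0.5, 0.6, 0.1]
opening: -0.0003
finger_force: 0.0
```

```bash
python3 -c "
from h import *
print(here())
import cv2
b=get_image('scene')['frame'][170:270,260:390,::-1]
cv2.imwrite('pics/lock.png',cv2.resize(b,None,fx=5,fy=5,interpolation=cv2.INTER_CUBIC))"
```

```text
(10.75, array([ -0.6, -63.2]), np.float64(111.5), array([0.4, 0.7]), np.float64(0.1))
```

View pics/lock.png

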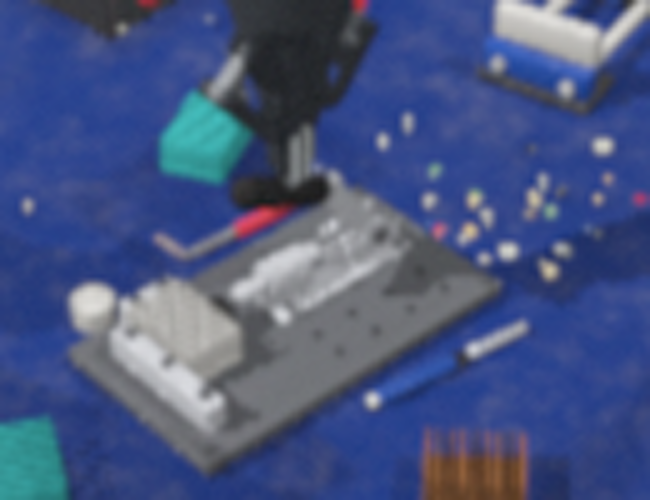

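```bash
python3 -c "
from h import *
g=get_image('scene')
for q in(0,.1,.2,.3,.5):
  e,f=.469+q,.197+q
  G=np.array([-131+112*np.cos(e),32+112*np.sin(e)]);u=np.array([np.cos(f),np.sin(f)])
  out=[]
  for s in(16,-54):
    y,z=G+s*u;c=g['R']@np.array([*(O+RF@np.array([0,y/1e3])),z/1e3])+g['t'];p=g['mtx']@c;p=p[:2]/p[2];out.append(((p-[260,170])*5).round())
  print(q,out)"
```

```text
0 [array([228., 235.]), array([311., 206.])]
0.1 [array([235., 217.]), array([316., 197.])]
0.2 [array([243., 199.]), array([321., 189.])]
0.3 [array([253., 181.]), array([327., 182.])]
0.5 [array([276., 146.]), array([340., 168.])]
```

The grip lies at about (235–325, 190), which matches a joint value of about 0.2. That is right at the dead point, so I'll push a little further.

>>> send_rows([
  [0,-0.006,0.008,0,0,0],
  [0,-0.012,0.016,0,0,0],
  [0,-0.018,0.024,0,0,0],
  [0,-0.022,0.03,0,0,0],
  [0,-0.022,0.03,0,0,0],
])

```text
time_s: 11.48
tcp_pos: [0.5632, -0.004, 0.0966]
orientation: [-0.0, 0.998, -0.059, -0.0]
contact_force: [-0.3, -0.0, -0.2]
opening: -0.0001
finger_force: 0.0
```

Converted, 240 mm is 0.48, 190 mm is 0.38.

>>> send_rows([
  [0,0,-0.04,0,0,0],
  [0,0,-0.12,0,0,0],
  [-0.06,0.08,-0.2,0,0,0],
  [-0.14,0.18,-0.24,0,0,0],
  [-0.22,0.28,-0.24,0,0,0],
  [-0.3,0.38,-0.24,0,0,0],
  [-0.3,0.48,-0.24,0,0,0],
  [-0.3,0.48,-0.24,0,0,0],
])

```text
time_s: 12.48
tcp_pos: [0.3848, -0.2284, 0.2173]
orientation: [0.001, 0.998, -0.062, 0.0]
contact_force: [0.6, 1.0, 0.9]
opening: -0.0002
finger_force: 0.0
```

```bash
python3 -c "
from h import *
print(here())
import cv2
a=get_image('top')['frame'][165:240,260:390,::-1];b=get_image('scene')['frame'][195:270,260:390,::-1]
cv2.imwrite('pics/fin.png',cv2.resize(np.vstack([a,b]),None,fx=4,fy=4,interpolation=cv2.INTER_CUBIC))"
```

```text
(12.475, array([-150.8, -296.6]), np.float64(217.3), array([0.5, 1. ]), np.float64(0.9))
```

View pics/fin.png

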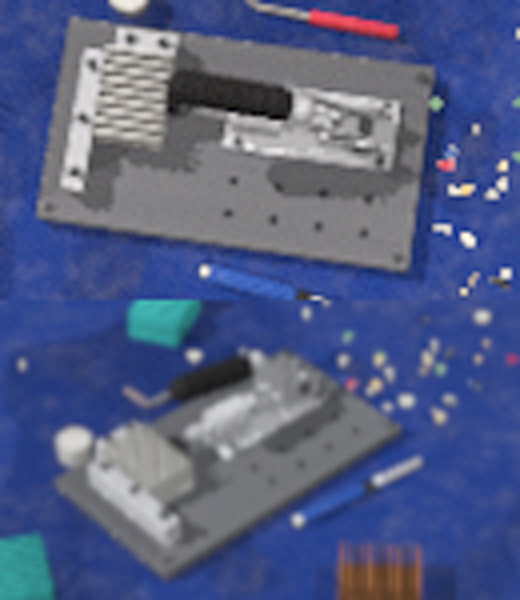

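The handle is down: the grip end matches the prediction for joint value 0. The heat sink touches both the rail and the fence, and the arm is clear of everything.

```bash
python3 -c "
from workcell import *
print(sign_off())"
```

```text
the job is handed in; nothing more can be done
None
```

The heat sink was pushed flat against the side rail and the toggle clamp then closed past its dead point and locked, holding it in the corner; the last pictures show this with the arm clear, nothing else in them seems to have moved, and the job was handed in at about 12.6 s.

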